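# Change the specimen carrier under the inspection camera

### The job

Change over the specimen under the inspection camera: slide the carrier that is in the nest out from under the ring light and park it squarely in the middle of the grey film, then slide the other carrier in under the light, rib end outward like the first, until it sits square and snug against both fence bars, and let go. Keep the carriers flat on the board all the way instead of lifting them, and do not knock the camera and its light or disturb the other things on the board.

Things in the scene. Friction and masses are not known exactly. Their poses are not given: they have to be found in the camera images.
- nest: Two low dark steel fence bars (14 mm wide, 12 mm high) forming an L, fixed on the dark board (top at world z = 12 mm). Origin on the board, at the middle of a seated carrier's place; z up; x the way a carrier is slid in: world +y (the robot's left) within 0.15 rad. End bar: stop face at x = 65 mm, y -59 to 45. Side bar: stop face at y = -45 mm, x -25 to 60. Open to -x and +y.
- camera: Fixed over the nest, same origin and axes. Black ring light, 120 mm across, 69 to 86 mm above the board, centred; lens and 49 mm square camera above it to 235 mm; arm 168 to 208 mm up to a pillar (29 mm wide, 260 mm high, foot 56 mm) at x 88, y -112 mm. It overhangs a seated carrier's rib, so grip there with the tool leaned 30 to 45 degrees back to the nest's -x side.
- done_carrier: Carrier in the nest at the start, with a round white specimen (3 mm high). Loose aluminium plate 130 (x) by 90 (y) by 8 mm, about 0.3 kg; origin mid-underside, z up. Upright grip rib on it, 10 mm thick (y), 24 mm long (x), centred at x = -52 mm, y = 0, its top 38 mm above the underside. Starts within 5 mm of both bars, rib towards -x of the nest.
- done_carrier_rib (a point): The middle of the top of the rib of the carrier that starts in the nest (38 mm above the plate's underside).
- next_carrier: The other carrier, with a square copper specimen; same plate, rib and axes as done_carrier. Starts flat on the board to the right of the nest, in the row nearer the robot or the farther one, its x within 0.35 rad of world +y, so the rib end is towards the robot's right.
- next_carrier_rib (a point): The middle of the top of its rib (38 mm above the plate's underside).
- film: Parking place: thin grey film, 190 (x) by 160 mm (y), dark border line, stuck on the board right of the nest, in the row where the next carrier is not (0.3 mm, no step). Origin at its middle, on the board; x and y along its sides, x within 0.1 rad of world +y.
- lens_tube: Bystander: short black lens tube standing on the board, 31 mm diameter, 41 mm high; origin under its middle.
- chip_box: Bystander: clear open plastic box with grey foam, 70 x 55 x 24 mm; origin under its middle.
- mirror_mount: Bystander: black mirror mount on a short post and foot, 50 x 46 mm, 96 mm high; origin under its middle.
- post: Bystander: steel optical post standing upright, 25 mm diameter, 80 mm high; origin under its middle.
- dish: Bystander: low clear plastic dish, 60 mm diameter, 13 mm high; origin under its middle.
- driver: Bystander: screwdriver with black handle lying near the board's right edge, 170 mm long; origin under its middle.
- z_stage: Bystander, fixed: small upright aluminium micrometer stage, 75 x 65 mm, 146 mm high; origin under its middle.
There are look-alikes about, which are no part of the job. What is shaped like the done_carrier but purple is not meant. What is shaped like the next_carrier but brown is not meant.

How it is judged:
By the outcome, as a careful person would: the job done as asked, in the order asked, and still so for the second after the job is handed in, with the robot touching nothing.
It also fails if it takes over 69 s, if anything falls off the work surface, if the arm or the gripper's body presses on something with over 40 N, if the wrist force passes 120 N, or if a joint passes its speed limit or range.

### The arm

A 6-joint arm with a two-finger parallel gripper is mounted at the origin on the work surface. World frame = base frame: x ahead of the robot, y to its left, z up, the work surface at z = 0. Lengths are in mm, angles in rad, forces in N, time in s.
With the tool pointing down it reaches from about 275 to 1000 mm from the base axis. Payload 8.4 kg.
Tool frame: the origin (TCP) lies between the finger pads; the fingertips stand r.tips_ahead ahead of it and the grasp point (between the pads) lies 6 mm ahead of it (r.tips_ahead is the distance from the TCP to the fingertips, in mm); z points along the fingers, y is the line along which they close (so a half turn about z gives the same grasp; the last joint's range is limited). The gripper opens to 85 mm and grips with 20 to 120 N. Pads are 22 mm wide; open, the fingers measure 114 mm over their backs; the gripper's body (76 mm by 85 mm) begins 54 mm behind the grasp point. The pads swing forward as they close: fully open they stand 13 mm farther back than shut.
Start: joints at [1.122, 0.353, 1.633, -0, 1.155, -0.002], TCP at [270.05, 563.65, 256.281] pointing down, gripper open.
Joint ranges: [-2.63, 2.63], [-0.92, 2.1], [0.06, 2.66], [-1.3, 4.44], [0, 2.69], [-3.02, 3.02]. Speed limits (rad/s): [2.22, 2.22, 2.79, 3.14, 3.14, 3.14].

### API

Orientations are given as [roll, pitch, yaw] about the fixed x, y, z axes, in that order (R = Rz(yaw) Ry(pitch) Rx(roll)).
In Python, from rig import r gives the robot as it stands.
- The arm moves only by the tool carry_out, never from a script. Its arguments are lists of equal length, an entry for each row: "delta_pos": the shift along the tool's x, y, z in m, a list of three; "rot": the turn, a rotation vector about the tool's x, y, z in degrees, a list of three. A call has 1 to 8 rows; each row is the pose to reach, as a shift and turn from the pose commanded when the call began, along the tool's axes at that moment; what a row does not reach only later rows make up. A row lasts 1/8 s, in which the tool goes at most 62.5 mm and 10.7 degrees, less where a joint would pass 70% of its speed; a pose out of reach is approached as far as the arm can. A call with a gripper value outside its range is refused whole. "claw" is the finger opening in m, from 0 to 0.0854, set as the call begins (left out, the last holds). The fingers move at their own pace and stop on an object; "grip_force" is the grip in N (left out, the last holds). Time passes only in rows, so rows that repeat a pose let the fingers close. It gives the time, the measured TCP pose, the force, the opening and the grip force at its end, in the units of the state.
- r.sense(): the state, without advancing time (a new reading comes with each control period).
- r.grab_frame(name): name is "side" or "top"; returns the picture (400x640x3 uint8, blue, green, red); there is no depth.
- r.camera_info(name): a dict with "fx", "fy", "cx", "cy" (pixels), "pose" (4x4, takes a point from camera to world coordinates). Camera axes: x right, y down, z forward; pixel columns grow to the right and rows downward; lengths in mm; the calibration is good to about 2 mm. A picture is of the moment at which its call begins. camera_info takes no time and is no camera call.
- r.sign_off(): hands the job in; it is judged then, once.
Trained networks look in the newest picture that a camera, given by its name, has taken for a name from the list of things; names that differ only in an ending like _2 or _b are one class to them, and where a whole thing is asked for, a point or a joint stands for the part that bears it (a point fixed in the world has none). Each returns a list of dicts, best first, with "p" (0 to 1); they miss things now and then, are a little off and sometimes report something else, mostly with a low value. They report only what shows in the picture. A call takes as long as a camera call. They do not tell look-alikes from the thing itself.
- r.recognise(thing, camera): "box" ([left, top, right, bottom] in pixels, round what is visible of it).
- r.cut_out(thing, camera): "mask" (400x640 bool, what is visible of it) and "box" ([left, top, right, bottom] in pixels, round what is visible of it).
The state is a dict: "clock": time; "qpos": joint angles; "qvel": joint speeds; "joint_efforts": joint torques, N m; "eef_pos": TCP position; "tcp_rot": TCP orientation; "contact_force": force on the tool from outside, world axes, zero at the start; "wrist_torque": the same for the moment, N m; "opening": opening from 0.0 (shut) to 1.0 (fully open); "grasp_force": force on a finger pad.
Only numpy, scipy, OpenCV 4.12 (cv2) and the standard library are available. Lean on these libraries where they do the work, as an engineer would, in place of code of your own. Each camera call takes 0.05 s, during which the arm holds its last target. There are 200 camera calls.

## Working session

There is one attempt and no reset: what is moved stays moved. The work goes in short steps, Python scripts to look and compute and a tool call to move; the robot and the scene stay as the last step left them, time stands still between calls to the robot, and variables do not carry over. Pictures are saved under pics/ and viewed, at most 10 in all, crops included, and the job is handed in when it is done.

Besides the shell and the picture viewer there is one more tool, called after "Request:" as name(argument=value, ...) on one line, values as JSON. carry_out: Moves the arm, as the interface text tells. Its arguments: {"type":"object","properties":{"delta_pos":{"type":"array","items":{"type":"array","items":{"type":"number"}}},"rot":{"type":"array","items":{"type":"array","items":{"type":"number"}}},"claw":{"type":"number"},"grip_force":{"type":"number"}},"required":["delta_pos","rot"]}

```bash
ls; mkdir -p pics; python3 - <<'E'
from rig import r
import cv2,numpy as np
print(r.tips_ahead, r.sense())
for n in("top","side"):
    cv2.imwrite(f"pics/{n}0.png",r.grab_frame(n)); i=r.camera_info(n); print(n,i)
    for t in ["done_carrier","next_carrier","done_carrier_rib","next_carrier_rib","film","nest"]:
        print(t,[(np.round(d["box"]).tolist(),round(d["p"],2)) for d in r.recognise(t,n)][:4])
E
```

```text
pics
25.0 {'clock': 0.0, 'qpos': array([ 1.12158248e+00,  3.53661964e-01,  1.63414220e+00,  3.82743985e-06,
        1.15522652e+00, -2.42578913e-03]), 'qvel': array([ 0.00051224, -0.00094072, -0.00057874, -0.00031471,  0.00095208,
        0.00051122]), 'joint_efforts': array([ 2.15641594e-03, -6.05253482e+01, -3.42069983e+01,  2.87389375e-04,
        9.24184278e-03,  6.44968145e-05]), 'eef_pos': array([269.86038283, 563.23336094, 255.54959184]), 'tcp_rot': array([-3.14015464e+00, -6.98779052e-06,  2.69480305e+00]), 'contact_force': array([1.02810175, 0.07528671, 0.69193164]), 'wrist_torque': array([-0.00452337, -0.04336378, -0.02485744]), 'grasp_force': 0.0, 'opening': 0.9991331057333198}
top {'fx': 457.5874842600353, 'fy': 457.5874842600353, 'cx': 324.2233657716192, 'cy': 204.03193018350845, 'pose': array([[-2.20820310e-03, -9.78588784e-01,  2.05813301e-01,
         2.34259463e+02],
       [-9.99997357e-01,  2.02916936e-03, -1.08095488e-03,
         1.52738909e+01],
       [ 6.40180276e-04, -2.05815144e-01, -9.78590679e-01,
         1.18268629e+03],
       [ 0.00000000e+00,  0.00000
[... 832 characters left out ...]
86252e-02,  7.37530568e-01, -6.71869418e-01,
         7.83324055e+02],
       [ 3.71272740e-03, -6.73241592e-01, -7.39413264e-01,
         8.86940777e+02],
       [ 0.00000000e+00,  0.00000000e+00,  0.00000000e+00,
         1.00000000e+00]])}
done_carrier [([422.0, 304.0, 451.0, 346.0], 0.83), ([266.0, 206.0, 300.0, 245.0], 0.56)]
next_carrier [([400.0, 112.0, 446.0, 142.0], 0.77)]
done_carrier_rib [([268.0, 208.0, 304.0, 243.0], 0.87), ([419.0, 307.0, 454.0, 345.0], 0.75), ([206.0, 157.0, 307.0, 263.0], 0.42)]
next_carrier_rib [([323.0, 119.0, 359.0, 157.0], 0.81), ([398.0, 117.0, 444.0, 144.0], 0.67)]
film [([251.0, 124.0, 308.0, 163.0], 0.74), ([255.0, 223.0, 299.0, 255.0], 0.44)]
nest []
```

View pics/top0.png

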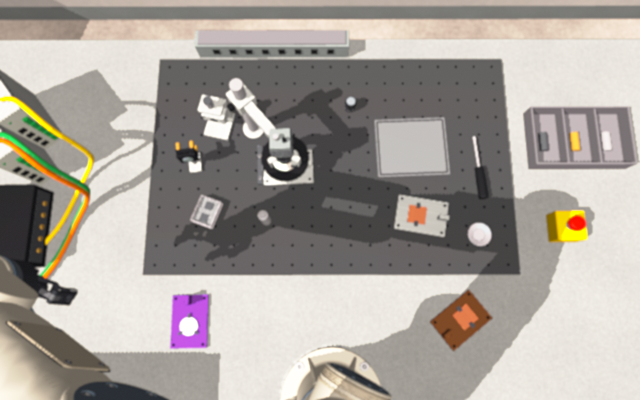

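View pics/side0.png

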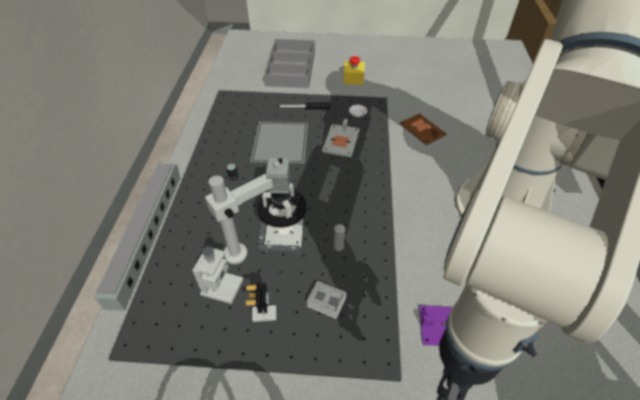

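The top view shows the nest and camera at about (285,160), with the silver carrier under the ring. The film is at (412,147), the silver carrier with the copper specimen at (420,215), the post at (264,216), the lens tube at (351,103) and the dish at (479,234).

- **done_carrier candidates:** silver at (288,165) or purple at (190,320). Silver in the nest fits, because purple is excluded.
- **next_carrier candidates:** silver with copper at (420,215) or brown at (462,320). Silver on the board fits, because brown is excluded.

I'll confirm both in one enlarged crop.

```bash
python3 - <<'E'
import cv2,numpy as np
a=cv2.imread("pics/top0.png")[112:242,240:460]; b=cv2.imread("pics/side0.png")[100:270,195:375]
a=cv2.resize(a,None,fx=2.1*1.0,fy=2.1,interpolation=3); 
A=cv2.resize(cv2.imread("pics/top0.png")[112:242,250:460],None,fx=3.8,fy=3.8,interpolation=3)
cv2.imwrite("pics/ctop.png",A)
cv2.imwrite("pics/cside.png",cv2.resize(b,None,fx=3.5,fy=3.5,interpolation=3))
E
```

```text
(no output)
```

View pics/ctop.png

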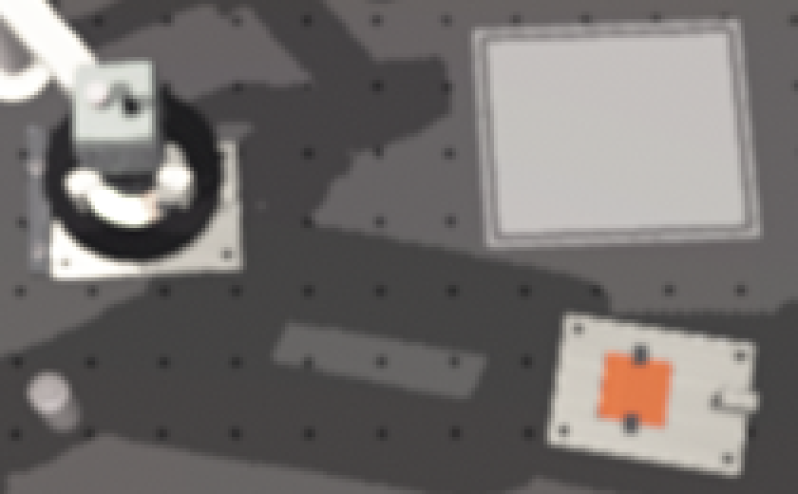

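View pics/cside.png

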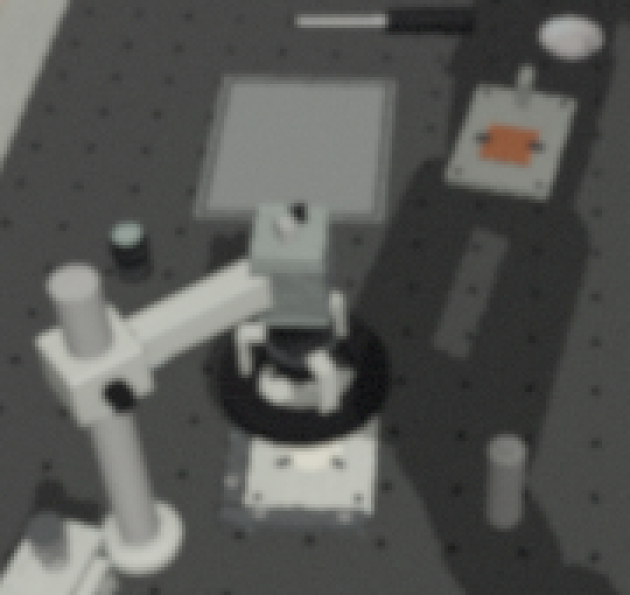

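The crop confirms both silver carriers. The done carrier is under the ring, with its visible corners at crop (52,278), (242,270) and (236,142). The next carrier has the copper specimen at crop (635,390) and its rib on the right at (740,400). The film outline runs from (475,28) to (760,240). Next I'll measure in rectified planes.

```bash
cat > h.py <<'E'
import numpy as np,cv2
from scipy.spatial.transform import Rotation as R
from rig import r
def ray(n,uv,z):
    i=r.camera_info(n);P=i["pose"];uv=np.atleast_2d(np.asarray(uv,float))
    d=np.c_[(uv[:,0]-i["cx"])/i["fx"],(uv[:,1]-i["cy"])/i["fy"],np.ones(len(uv))]@P[:3,:3].T
    return P[:3,3]+d*((z-P[2,3])/d[:,2])[:,None]
def proj(n,p):
    i=r.camera_info(n);P=i["pose"];c=(np.atleast_2d(p)-P[:3,3])@P[:3,:3]
    return np.c_[c[:,0]/c[:,2]*i["fx"]+i["cx"],c[:,1]/c[:,2]*i["fy"]+i["cy"]]
def rect(n,im,z,x0,x1,y0,y1,s=2.):   # rectified: up=+x, left=+y, s px/mm
    W=np.array([[x1,y1,z],[x1,y0,z],[x0,y0,z],[x0,y1,z]],float)
    dst=np.float32([[0,0],[(y1-y0)*s,0],[(y1-y0)*s,(x1-x0)*s],[0,(x1-x0)*s]])
    H=cv2.getPerspectiveTransform(proj(n,W).astype(np.float32),dst)
    return cv2.warpPerspective(im,H,(int((y1-y0)*s),int((x1-x0)*s)),flags=cv2.INTER_CUBIC)
def world(px,x1,y1,s=2.): px=np.atleast_2d(px); return np.c_[x1-px[:,1]/s,y1-px[:,0]/s]
def blob(m):
    cs,_=cv2.findContours(m.astype(np.uint8),cv2.RETR_EXTERNAL,cv2.CHAIN_APPROX_NONE)
    return max(cs,key=cv2.contourArea)
E
python3 - <<'E'
from h import *
for n in("top","side"):
    im=cv2.imread(f"pics/{n}0.png")
    m={"top":np.array([[250+x/3.8,112+y/3.8] for x,y in[(563,314),(757,343),(741,475),(548,443)]]),
       "side":np.array([[195+x/3.5,100+y/3.5] for x,y in[(472,88),(576,98),(546,199),(446,182)]])}[n]
    print(n,"next corners z20",ray(n,m,20)[:,:2].round(1).tolist())
    f={"top":[(473,28),(740,20),(761,238),(486,246)],"side":[(222,76),(397,80),(385,221),(193,216)]}[n]
    o,k=((250,112),3.8) if n=="top" else ((195,100),3.5)
    F=lambda q:np.array([[o[0]+x/k,o[1]+y/k] for x,y in q])
    print(" film z12",ray(n,F(f),12)[:,:2].round(1).tolist())
    c={"top":[(52,278),(242,270),(236,142)],"side":[(373,513),(245,505),(378,430)]}[n]
    print(" done z20",ray(n,F(c),20)[:,:2].round(1).tolist())
    rb={"top":[(722,400),(757,400)],"side":[(525,68)]}[n]
    print(" nextrib z50",ray(n,F(rb),50)[:,:2].round(1).tolist())
    for nm,z in(("post",92),("lens_tube",53),("dish",25),("mirror_mount",108)):
        d=r.recognise(nm,n)
        if d: b=d[0]["box"]; print(" ",nm,d[0]["p"],ray(n,[[(b[0]+b[2])/2,b[1]+6]],z)[:,:2].round(0))
ims=[rect("top",cv2.imread("pics/top0.png"),12,280,500,-330,190,1.5),rect("side",cv2.imread("pics/side0.png"),12,180,500,-330,190,1.5)]
cv2.imwrite("pics/rect.png",rect("side",cv2.imread("pics/side0.png"),20,280,480,0,200,3))
E
```

```text
top next corners z20 [[503.4, -178.9], [482.8, -310.9], [392.0, -294.8], [414.0, -165.6]]
 film z12 [[715.5, -123.2], [721.3, -314.8], [559.4, -320.3], [554.0, -128.3]]
 done z20 [[529.6, 172.4], [535.1, 41.5], [627.6, 45.9]]
 nextrib z50 [[437.9, -277.0], [437.8, -300.2]]
  post 0.66 [[428. 151.]]
  lens_tube 0.58 [[737. -59.]]
  dish 0.58 [[ 414. -383.]]
  mirror_mount 0.89 [[608. 352.]]
side next corners z20 [[489.9, -298.3], [394.0, -290.8], [417.9, -153.2], [504.7, -168.5]]
 film z12 [[725.4, -309.0], [561.1, -315.0], [553.5, -124.6], [717.3, -119.0]]
 done z20 [[531.5, 180.8], [622.9, 180.4], [535.6, 106.4]]
 nextrib z50 [[442.0, -292.9]]
  post 0.72 [[ 629. -187.]]
  lens_tube 0.48 [[745. -32.]]
  dish 0.52 [[732. 210.]]
  mirror_mount 0.58 [[592. 356.]]
```

View pics/rect.png

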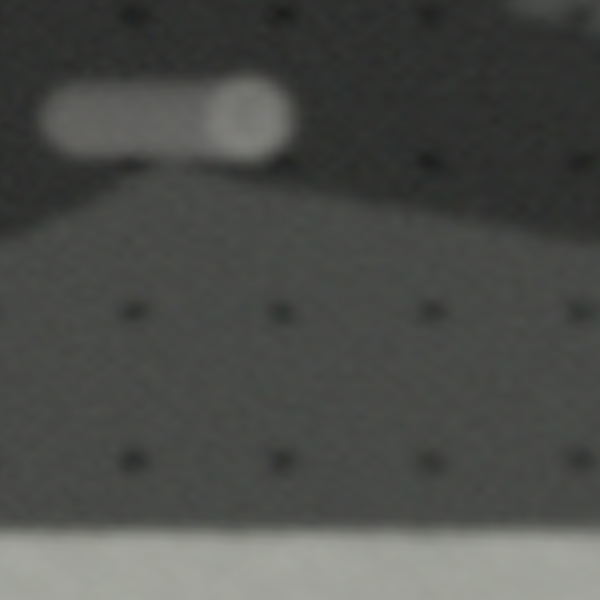

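```bash
python3 - <<'E'
from h import *
def mr(c,x1,y1,s):
    (b)=cv2.boxPoints(cv2.minAreaRect(c)); w=world(b,x1,y1,s); 
    ctr=w.mean(0); e=[w[1]-w[0],w[2]-w[1]]; L=sorted(e,key=np.linalg.norm); d=L[1]; d=d if d[1]>0 else -d
    return ctr.round(1),[round(float(np.linalg.norm(v)),1) for v in L],"yaw from +y",round(float(np.arctan2(-d[0],d[1])),3)
for n in("top","side"):
    im=cv2.imread(f"pics/{n}0.png")
    for nm,z,bx,zk in(("next",20,(360,540,-350,-120),30),("film",12,(530,750,-350,-90),60)):
        q=rect(n,im,z,*bx,2.); v=q.max(2); v=cv2.GaussianBlur(v,(0,0),2)
        t,m=cv2.threshold(v,0,255,cv2.THRESH_BINARY|cv2.THRESH_OTSU)
        m=cv2.morphologyEx(cv2.morphologyEx(m,cv2.MORPH_CLOSE,np.ones((25,25))),cv2.MORPH_OPEN,np.ones((zk*2,zk*2)))
        c=blob(m); print(n,nm,t,mr(c,bx[1],bx[3],2.))
    q=cv2.GaussianBlur(rect(n,im,12,380,520,-120,160,2.),(0,0),3).min(2)
    # holes
    bh=cv2.morphologyEx(q,cv2.MORPH_BLACKHAT,np.ones((25,25)))
    _,_,st,ce=cv2.connectedComponentsWithStats((bh>8).astype(np.uint8))
    print(n,"holes",sorted(world(ce[k],520,160)[0].round(1).tolist() for k in range(1,len(st)) if 20<st[k][4]<500))
a=rect("top",cv2.imread("pics/top0.png"),20,510,660,20,200,2.); b=rect("side",cv2.imread("pics/side0.png"),20,510,660,20,200,2.)
cv2.imwrite("pics/nest2.png",cv2.resize(np.hstack([a,b]),None,fx=1.1,fy=1.1))
E
```

```text
top next 140.0 (array([ 448.2, -238.3], dtype=float32), [92.5, 135.1], 'yaw from +y', -0.173)
top film 145.0 (array([ 637.9, -220.7], dtype=float32), [161.4, 191.1], 'yaw from +y', 0.036)
top holes [[423.1, -3.2], [423.2, -52.8], [423.4, 47.0], [423.5, -102.8], [423.5, 97.0], [454.3, -118.1], [472.9, 46.8], [473.0, -103.3], [473.0, 146.4], [473.1, 96.5], [473.2, -2.4], [473.3, -53.0], [519.6, 146.7]]
side next 93.0 (array([ 450.9, -232.9], dtype=float32), [93.6, 143.0], 'yaw from +y', -0.166)
side film 103.0 (array([ 640.5, -200.2], dtype=float32), [161.0, 220.5], 'yaw from +y', 0.0)
side holes [[426.1, 50.0], [456.5, -118.7], [475.3, 50.2], [475.4, 149.8], [475.6, 0.0], [475.7, 99.5], [475.8, -51.2]]
```

View pics/nest2.png

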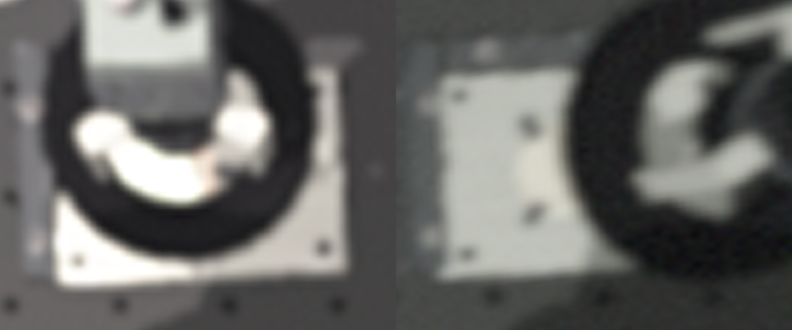

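```bash
cat >> h.py <<'E'
def pose(g,phi,lean):  # grasp point, carrier yaw from +y, lean deg back to -y
    a=np.radians(lean);s,c=np.sin(a),np.cos(a)
    M=R.from_euler("z",phi).as_matrix()@np.array([[0,1,0],[c,0,s],[s,0,-c]])
    return np.asarray(g,float)-6*M[:,2],M
def cur():
    s=r.sense(); return s["eef_pos"],R.from_euler("xyz",s["tcp_rot"]).as_matrix()
def delta(p,M,at=None):
    p0,M0=at or cur(); return (M0.T@(p-p0)/1000).round(4).tolist(),R.from_matrix(M0.T@M).as_rotvec(degrees=True).round(2).tolist()
def car(c,phi,l=-54): return np.array([c[0]-l*np.sin(phi),c[1]+l*np.cos(phi)])   # point on rib
def now():
    p,M=cur(); g=p+6*M[:,2]; s=r.sense(); print("t",round(s["clock"],2),"grasp",g.round(1),"phi",round(float(np.arctan2(M[1,1],M[0,1])),4),"lean",np.degrees(np.arctan2(np.hypot(*M[:2,2]),-M[2,2])).round(1),"F",s["contact_force"].round(1),"T",s["wrist_torque"].round(2),"open",round(s["opening"]*85.4,1),"grip",round(s["grasp_force"],1),"q",s["qpos"].round(2))
E
python3 - <<'E'
from h import *
print(car((579,112),.047))
A=pose((370,-20,330),.047,0); print(delta(*A))
g=np.r_[car((579,112),.047),46]; B=pose(g,.047,42); B0=(B[0]-110*B[1][:,2],B[1])
print(B0[0],delta(*B0,at=A),delta(*B,at=B0))
E
```

```text
[581.5370657   58.05963202]
([-0.3423, -0.4832, -0.0797], [0.0, -0.0, 61.71])
[585.1838228  -19.47380374 132.20479976] ([-0.0096, 0.215, 0.2038], [-0.0, 42.0, 0.0]) ([0.0, -0.0, 0.11], [0.0, 0.0, 0.0])
```

Request:
carry_out(delta_pos=[[-0.3423,-0.4832,-0.0797],[-0.3423,-0.4832,-0.0797],[-0.3423,-0.4832,-0.0797],[-0.3423,-0.4832,-0.0797],[-0.3423,-0.4832,-0.0797],[-0.3423,-0.4832,-0.0797],[-0.3423,-0.4832,-0.0797],[-0.3423,-0.4832,-0.0797]], rot=[[0,0,61.7],[0,0,61.7],[0,0,61.7],[0,0,61.7],[0,0,61.7],[0,0,61.7],[0,0,61.7],[0,0,61.7]], claw=0.04, grip_force=40)

```text
clock: 2.1
eef_pos: [353.6, 73.4, 323.7]
tcp_rot: [3.14, -0.0, 1.619]
contact_force: [2.3, 0.2, 0.6]
opening: 0.466
grasp_force: 0.0
```

```bash
python3 - <<'E'
from h import *
now()
g=np.r_[car((579,112),.047),46]; B=pose(g,.047,42); B0=(B[0]-110*B[1][:,2],B[1])
print(delta(*B0))
E
```

```text
t 2.1 grasp [353.7  73.4 317.7] phi 0.0478 lean 0.1 F [2.3 0.2 0.6] T [ 0.01 -0.05  0.02] open 39.8 grip 0.0 q [ 0.2  -0.16  2.05 -0.    1.24  0.15]
([-0.1039, 0.2265, 0.1918], [0.07, 41.99, 0.07])
```

Request:
carry_out(delta_pos=[[-0.1,0.0,0.0],[-0.1,0.05,0.0],[-0.1,0.11,0.05],[-0.1,0.17,0.1],[-0.1,0.22,0.14],[-0.104,0.2265,0.19],[-0.104,0.2265,0.19],[-0.104,0.2265,0.19]], rot=[[0,10,0],[0,20,0],[0,30,0],[0,40,0],[0,42,0],[0,42,0],[0,42,0],[0,42,0]])

```text
clock: 3.1
eef_pos: [584.4, -17.8, 130.7]
tcp_rot: [-3.137, -0.734, 1.615]
contact_force: [0.5, 0.3, -0.3]
opening: 0.476
grasp_force: 0.0
```

```bash
python3 - <<'E'
from h import *
now()
g=np.r_[car((579,112),.047),46]; B=pose(g,.047,42); B0=(B[0]-110*B[1][:,2],B[1])
print(delta(*B0),delta(*B))
for n in("top","side"):
    im=r.grab_frame(n); cv2.imwrite(f"pics/{n}1.png",im)
a=cv2.imread("pics/top1.png")[100:240,210:370];b=cv2.imread("pics/side1.png")[130:270,200:360]
cv2.imwrite("pics/v1.png",cv2.resize(np.hstack([a,b]),None,fx=2.5,fy=2.5,interpolation=3))
E
```

```text
t 3.1 grasp [584.2 -13.7 126.2] phi 0.0474 lean 42.1 F [ 0.5  0.3 -0.3] T [-0.33  0.01 -0.  ] open 40.6 grip 0.0 q [-0.37  0.62  1.74  0.7   1.24 -0.81]
([-0.0003, 0.0007, -0.0023], [-0.17, -0.07, -0.12]) ([-0.0004, 0.001, 0.1077], [-0.17, -0.07, -0.12])
```

View pics/v1.png

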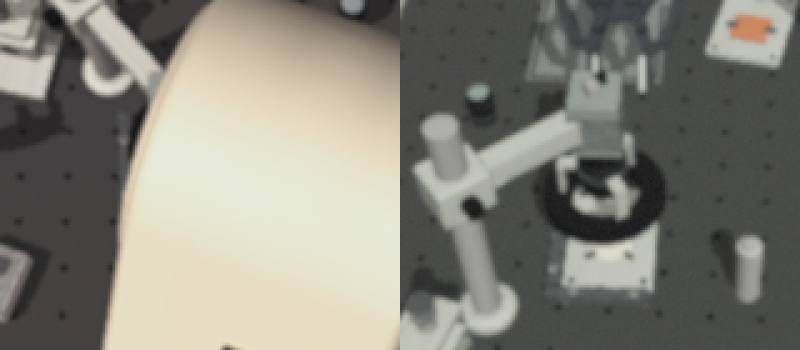

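The gripper is leaned and lined up on the rib, clear of the ring; in the side crop the fingertips are at about (620,70). Now I'll advance along the tool axis.

Request:
carry_out(delta_pos=[[0,0.001,0.03],[0,0.001,0.055],[0,0.001,0.075],[0,0.001,0.09],[0,0.001,0.1],[0,0.001,0.1065],[0,0.001,0.1065]], rot=[[-0.1,0,0],[-0.1,0,0],[-0.1,0,0],[-0.1,0,0],[-0.1,0,0],[-0.1,0,0],[-0.1,0,0]])

```text
clock: 4.08
eef_pos: [582.4, 53.3, 53.7]
tcp_rot: [3.14, -0.733, 1.618]
contact_force: [0.6, 0.9, -0.9]
opening: 0.469
grasp_force: 0.0
```

```bash
python3 -c "
from h import *
now();cv2.imwrite('pics/s2.png',r.grab_frame('side'))"
```

```text
t 4.08 grasp [582.2  57.3  49.2] phi 0.0461 lean 42.0 F [ 0.6  0.9 -0.9] T [-0.33 -0.04 -0.02] open 40.1 grip 0.0 q [-0.26  0.71  1.8   0.81  1.07 -0.88]
```

Request:
carry_out(delta_pos=[[-0.002,0,0.0025],[-0.002,0,0.0025],[-0.002,0,0.0025]], rot=[[0,0,0],[0,0,0],[0,0,0]], claw=0.025)

```text
clock: 4.5
eef_pos: [582.5, 53.3, 50.7]
tcp_rot: [3.14, -0.733, 1.618]
contact_force: [-0.2, 0.4, -0.1]
opening: 0.292
grasp_force: 0.0
```

Request:
carry_out(delta_pos=[[0,0,0],[0,0,0],[0,0,0],[0,0,0],[0,0,0],[0,0,0]], rot=[[0,0,0],[0,0,0],[0,0,0],[0,0,0],[0,0,0],[0,0,0]], claw=0.0)

```text
clock: 5.25
eef_pos: [582.7, 53.4, 50.8]
tcp_rot: [3.139, -0.733, 1.618]
contact_force: [1.2, -1.5, 3.2]
opening: 0.106
grasp_force: 42.5
```

```bash
python3 -c "
from h import *
now()"
```

```text
t 5.25 grasp [582.5  57.4  46.4] phi 0.0458 lean 42.0 F [ 1.2 -1.5  3.2] T [-0.19 -0.13 -0.13] open 9.1 grip 42.5 q [-0.26  0.72  1.8   0.82  1.06 -0.89]
```

```bash
cat >> h.py <<'E'
def rows(wps,n,lean=42):  # wps [(g,phi)], n rows each; prints deltas
    p0,M0=cur(); g=p0+6*M0[:,2]; ph=float(np.arctan2(M0[1,1],M0[0,1])); P=[];Q=[]
    for (w,f),k in zip(wps,n):
        w=np.asarray(w,float)
        for i in range(1,k+1):
            d,q=delta(*pose(g+(w-g)*i/k,ph+(f-ph)*i/k,lean)); P.append(np.round(d,4).tolist());Q.append(np.round(q,1).tolist())
        g,ph=w,f
    print(P);print(Q)
E
python3 - <<'E'
from h import *
x,y,z=582.5,57.4,46.4;
rows([((x+7,y-150,z),.0458)],[8])
E
```

```text
[[-0.0139, 0.0, -0.0126], [-0.0279, 0.0, -0.0251], [-0.0418, 0.0, -0.0377], [-0.0558, 0.0, -0.0502], [-0.0697, 0.0001, -0.0628], [-0.0837, 0.0001, -0.0754], [-0.0976, 0.0001, -0.0879], [-0.1115, 0.0001, -0.1005]]
[[0.1, 0.0, 0.1], [0.1, 0.0, 0.1], [0.1, 0.0, 0.1], [0.1, 0.0, 0.1], [0.1, 0.0, 0.1], [0.1, 0.0, 0.1], [0.1, 0.0, 0.1], [0.1, 0.0, 0.1]]
```

Request:
carry_out(delta_pos=[[-0.0139,0,-0.0126],[-0.0279,0,-0.0251],[-0.0418,0,-0.0377],[-0.0558,0,-0.0502],[-0.0697,0,-0.0628],[-0.0837,0,-0.0754],[-0.0976,0,-0.0879],[-0.1115,0,-0.1005]], rot=[[0,0,0],[0,0,0],[0,0,0],[0,0,0],[0,0,0],[0,0,0],[0,0,0],[0,0,0]])

```text
clock: 6.25
eef_pos: [589.2, -97.9, 50.8]
tcp_rot: [3.14, -0.734, 1.617]
contact_force: [0.3, 5.4, 3.9]
opening: 0.105
grasp_force: 42.2
```

```bash
python3 - <<'E'
from h import *
now()
rows([((640.6,-272.9,46.4),.035)],[8])
E
```

```text
t 6.25 grasp [589.  -93.8  46.4] phi 0.0456 lean 42.0 F [0.3 5.4 3.9] T [ 0.67  0.06 -0.02] open 9.0 grip 42.2 q [-0.48  0.77  1.66  0.67  1.22 -0.93]
[[-0.0168, 0.0054, -0.0152], [-0.0336, 0.0108, -0.0303], [-0.0505, 0.0163, -0.0455], [-0.0673, 0.0217, -0.0607], [-0.0841, 0.0271, -0.0758], [-0.1009, 0.0325, -0.091], [-0.1178, 0.0379, -0.1062], [-0.1346, 0.0433, -0.1213]]
[[-0.0, -0.0, 0.1], [-0.1, -0.0, 0.2], [-0.1, -0.0, 0.2], [-0.2, -0.0, 0.3], [-0.2, -0.0, 0.3], [-0.3, -0.0, 0.4], [-0.3, -0.0, 0.4], [-0.4, -0.0, 0.5]]
```

Request:
carry_out(delta_pos=[[-0.0168,0.0054,-0.0152],[-0.0336,0.0108,-0.0303],[-0.0505,0.0163,-0.0455],[-0.0673,0.0217,-0.0607],[-0.0841,0.0271,-0.0758],[-0.1009,0.0325,-0.091],[-0.1178,0.0379,-0.1062],[-0.1346,0.0433,-0.1213]], rot=[[0,0,0.1],[-0.1,0,0.2],[-0.1,0,0.2],[-0.2,0,0.3],[-0.2,0,0.3],[-0.3,0,0.4],[-0.3,0,0.4],[-0.4,0,0.5]])

```text
clock: 7.25
eef_pos: [640.4, -277.0, 50.8]
tcp_rot: [-3.141, -0.734, 1.605]
contact_force: [-0.1, 4.5, 4.6]
opening: 0.11
grasp_force: 42.2
```

Request:
carry_out(delta_pos=[[0,0,0],[0,0,0]], rot=[[0,0,0],[0,0,0]])

```text
clock: 7.5
eef_pos: [641.1, -278.7, 50.9]
tcp_rot: [3.139, -0.73, 1.605]
contact_force: [-0.3, -3.9, 4.1]
opening: 0.108
grasp_force: 43.0
```

```bash
python3 - <<'E'
from h import *
now()
for n in("top","side"):
    im=r.grab_frame(n); cv2.imwrite(f"pics/{n}3.png",im)
a=rect("top",cv2.imread("pics/top3.png"),12,540,740,-340,-100,1.6);b=rect("side",cv2.imread("pics/side3.png"),12,540,740,-340,-100,1.6)
cv2.imwrite("pics/v3.png",np.hstack([a,b]))
E
```

```text
t 7.5 grasp [ 640.9 -274.7   46.4] phi 0.0327 lean 41.8 F [-0.3 -3.9  4.1] T [-0.24  0.08 -0.02] open 9.2 grip 43.0 q [-0.65  0.93  1.29  0.55  1.45 -0.9 ]
```

View pics/v3.png

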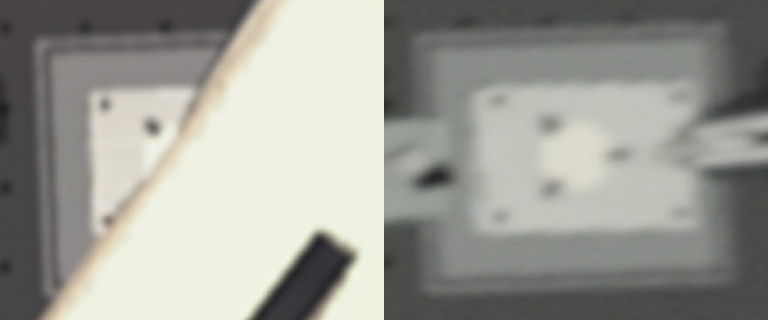

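```bash
cat >> h.py <<'E'
def edge(n,im,z,p,q,w=14,k=60):
    """fit line to strongest gradient near segment p->q (world xy): returns pts of fitted ends"""
    p,q=np.array(p,float),np.array(q,float);t=(q-p)/np.linalg.norm(q-p);nn=np.array([-t[1],t[0]])
    g=cv2.cvtColor(im,cv2.COLOR_BGR2GRAY); o=np.linspace(-w,w,8*w+1);P=[]
    for f in np.linspace(0,1,k):
        X=p+(q-p)*f+o[:,None]*nn; uv=proj(n,np.c_[X,np.full(len(o),z)]).astype(np.float32)
        v=cv2.GaussianBlur(cv2.remap(g,uv[None,:,0],uv[None,:,1],cv2.INTER_CUBIC).astype(np.float32),(31,1),4)[0]
        d=np.abs(np.gradient(v)); i=d.argmax(); 
        if 8<i<len(o)-9 and d[i]>.3: P.append(X[i])
    P=np.array(P); 
    for _ in range(3):
        vx,vy,x0,y0=cv2.fitLine(P.astype(np.float32),cv2.DIST_HUBER,0,.01,.01).ravel(); e=(P-[x0,y0])@[-vy,vx]; P=P[np.abs(e)<max(1,2*e.std())]
    d=np.array([vx,vy])*np.sign(vx*t[0]+vy*t[1]); c=np.array([x0,y0]); off=((c-(p+q)/2)@nn)-((c-(p+q)/2)@t)*0
    ang=np.arctan2(d[1],d[0])-np.arctan2(t[1],t[0]); m=(p+q)/2; off=((c+d*((m-c)@d))-m)@nn
    return round(float(off),2),round(float(ang),4),len(P)
def box(c,phi,l,w,m=12):
    x=np.array([-np.sin(phi),np.cos(phi)]);y=np.array([-np.cos(phi),-np.sin(phi)]);c=np.array(c)
    P=lambda a,b:c+a*x+b*y
    return {"+y":(P(-l/2+m,w/2),P(l/2-m,w/2)),"-y":(P(-l/2+m,-w/2),P(l/2-m,-w/2)),"+x":(P(l/2,-w/2+m),P(l/2,w/2-m)),"-x":(P(-l/2,-w/2+m),P(-l/2,w/2-m))}
E
python3 - <<'E'
from h import *
s0,t0=cv2.imread("pics/side0.png"),cv2.imread("pics/top0.png"); s3,t3=cv2.imread("pics/side3.png"),cv2.imread("pics/top3.png")
for nm,n,im,z,b in(("film","top",t0,12,box((638,-220.5),.035,190,160)),("film","side",s3,12,box((640,-217),.035,190,160)),("plate","side",s3,20,box((640,-217),.03,130,90)),("plate","top",t3,20,box((638,-220.5),.03,130,90)),("next","top",t0,20,box((448.2,-237),-.172,130,90)),("next","side",s0,20,box((450.5,-233),-.172,130,90)),("done0","top",t0,20,box((578,110.6),.047,130,90,8)),("done0","side",s0,20,box((580,114),.047,130,90,8))):
    print(nm,n)
    for k,v in b.items():
        try: print("  ",k,edge(n,im,z,*v))
        except Exception as e: print("  ",k,"x")
E
```

```text
film top
   +y (1.2, 0.0035, 48)
   -y (-2.52, -0.0003, 39)
   +x (8.93, 0.0016, 40)
   -x (1.42, 0.0034, 52)
film side
   +y (0.82, 0.0024, 53)
   -y (-3.6, 0.0001, 44)
   +x (-1.14, -0.0028, 40)
   -x (-4.57, 0.1354, 36)
plate side
   +y (0.65, -0.0032, 57)
   -y (-0.07, -0.0143, 54)
   +x (-4.09, 6.2298, 45)
   -x (5.91, 0.0105, 46)
plate top
   +y (-22.0, 0.3431, 10)
   -y (0.51, -0.0044, 32)
   +x (-0.05, -0.0066, 60)
   -x x
next top
   +y (0.53, -0.001, 60)
   -y (-1.75, -0.0001, 60)
   +x (-1.62, 0.0024, 60)
   -x (-0.13, -0.0038, 45)
next side
   +y (0.93, -0.0054, 57)
   -y (-2.62, -0.0002, 56)
   +x (-8.38, 0.0082, 57)
   -x (2.63, -0.0079, 45)
done0 top
   +y (-0.14, 0.0122, 35)
   -y (-6.05, -0.1607, 30)
   +x (5.15, 6.0607, 48)
   -x (-4.02, 0.1886, 59)
done0 side
   +y (-0.48, -0.0287, 45)
   -y (-4.08, 0.0116, 39)
   +x (0.07, 0.0037, 43)
   -x (-3.62, 0.2324, 44)
```

```bash
python3 - <<'E'
from h import *
p,M=cur(); g=p+6*M[:,2]; ph=float(np.arctan2(M[1,1],M[0,1])); print(g,ph)
rows([((g[0]+2.5,g[1]+.5,46.4),ph+.012)],[2])
E
```

```text
[ 640.88391685 -274.43552719   46.41411363] 0.0328456190388011
[[0.0001, 0.0013, 0.0001], [0.0003, 0.0026, 0.0003]]
[[0.3, 0.2, -0.2], [0.6, 0.2, -0.4]]
```

Request:
carry_out(delta_pos=[[0.0001,0.0013,0.0001],[0.0003,0.0026,0.0003],[0.0003,0.0026,0.0003],[0.0003,0.0026,0.0003]], rot=[[0.3,0,-0.2],[0.6,0.1,-0.4],[0.6,0.1,-0.4],[0.6,0.1,-0.4]])

```text
clock: 8.1
eef_pos: [642.9, -277.0, 50.9]
tcp_rot: [-3.138, -0.733, 1.615]
contact_force: [-2.8, -3.4, 6.1]
opening: 0.107
grasp_force: 43.0
```

Request:
carry_out(delta_pos=[[0,0,0],[0,0,0],[0,0,0]], rot=[[0,0,0],[0,0,0],[0,0,0]], claw=0.03)

```text
clock: 8.48
eef_pos: [643.3, -275.1, 50.4]
tcp_rot: [-3.138, -0.735, 1.615]
contact_force: [-0.3, 0.1, -0.1]
opening: 0.35
grasp_force: 0.0
```

Request:
carry_out(delta_pos=[[0,0,-0.02],[0,0,-0.05],[0,0,-0.09],[0,-0.05,-0.12],[0,-0.11,-0.15],[0,-0.17,-0.18],[0,-0.23,-0.18],[0,-0.28,-0.18]], rot=[[0,0,0],[0,0,0],[0,0,0],[0,0,0],[0,0,0],[0,0,0],[0,0,0],[0,0,0]])

```text
clock: 9.48
eef_pos: [367.7, -410.2, 186.6]
tcp_rot: [-3.139, -0.732, 1.615]
contact_force: [-0.3, 0.2, -0.3]
opening: 0.35
grasp_force: 0.0
```

```bash
python3 - <<'E'
from h import *
now()
for n in("top","side"):
    im=r.grab_frame(n); cv2.imwrite(f"pics/{n}4.png",im)
cv2.imwrite("pics/v4.png",np.hstack([rect("top",cv2.imread("pics/top4.png"),12,480,740,-340,-100,1.6),rect("side",cv2.imread("pics/side4.png"),12,480,740,-340,-100,1.6)]))
s3,t3=cv2.imread("pics/side4.png"),cv2.imread("pics/top4.png")
for nm,n,im,z,b in(("film","top",t3,12,box((638,-220.5),.035,190,160)),("film","side",s3,12,box((640,-217),.035,190,160)),("plate","side",s3,20,box((640,-217),.03,130,90)),("plate","top",t3,20,box((638,-220.5),.03,130,90))):
    print(nm,n)
    for k,v in b.items():
        try: print("  ",k,edge(n,im,z,*v,w=9))
        except Exception as e: print("  ",k,"x")
E
```

```text
t 9.47 grasp [ 367.5 -406.2  182.2] phi 0.0461 lean 42.0 F [-0.3  0.2 -0.3] T [-0.37  0.   -0.  ] open 29.9 grip 0.0 q [-1.03  0.66  1.49  0.32  1.65 -1.16]
film top
   +y (1.24, 0.0033, 60)
   -y (-2.47, 0.0012, 56)
   +x (-1.75, 0.004, 60)
   -x (1.4, 0.0032, 58)
film side
   +y (0.86, 0.0017, 57)
   -y (-3.59, 0.0039, 50)
   +x (-1.08, -0.0041, 33)
   -x (0.24, 0.058, 54)
plate side
   +y (-0.2, 0.0135, 59)
   -y (-0.6, 0.0088, 45)
   +x (-4.28, 6.2201, 41)
   -x (0.9, 0.0388, 37)
plate top
   +y (0.34, 0.0077, 59)
   -y (-0.27, 0.0135, 51)
   +x (-1.48, 0.0237, 58)
   -x (-1.59, 0.0185, 45)
```

View pics/v4.png

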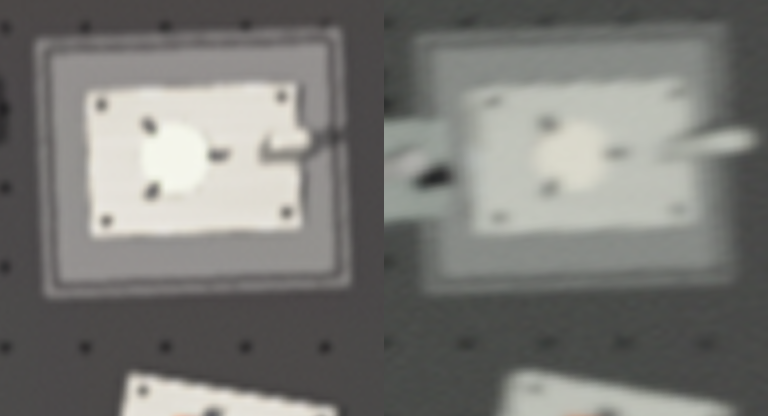

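The film picture shows the done carrier parked centred: by the edge fits it is about 1 mm off centre and 0.005 rad off square. Next I'll measure the empty nest's bars and line up for the next carrier.

```bash
python3 - <<'E'
from h import *
def prof(n,im,c,seg,axis,rng,angs=np.arange(-.02,.14,.005)):
    g=cv2.cvtColor(im,cv2.COLOR_BGR2GRAY).astype(np.float32); best=None
    for a in angs:
        x=np.array([-np.sin(a),np.cos(a)]);y=np.array([-np.cos(a),-np.sin(a)])
        o=np.arange(*rng,1.); s=np.linspace(*seg,40)
        u,v=(x,y) if axis=="x" else (y,x)
        X=c+o[:,None,None]*u+s[None,:,None]*v
        uv=proj(n,np.c_[X.reshape(-1,2),np.full(o.size*s.size,24.)]).astype(np.float32).reshape(o.size,s.size,2)
        m=cv2.remap(g,uv[...,0],uv[...,1],1); pr=m.mean(1); q=(np.diff(pr)**2).sum()
        if best is None or q>best[0]: best=(q,a,pr.round(0).astype(int).tolist())
    print(n,axis,"ang",round(best[1],3),"from",rng[0],best[2])
t,s=cv2.imread("pics/top4.png"),cv2.imread("pics/side4.png")
ct,cs=np.array([578,111.]),np.array([580.4,114.2])
prof("top",t,ct,(-40,35),"x",(54,96)); prof("side",s,cs,(-50,40),"x",(54,96))
prof("side",s,cs,(35,58),"y",(-75,-30)); prof("top",t,ct,(-22,-5),"y",(-75,-30))
g=np.r_[442.2,-286.7,46]; B=pose(g,-.172,42); B0=(B[0]-90*B[1][:,2],B[1]); print(B0[0],delta(*B0))
E
```

```text
top x ang 0.04 from 54 [49, 44, 40, 38, 37, 36, 36, 36, 38, 42, 46, 54, 62, 71, 79, 87, 92, 97, 100, 101, 102, 100, 98, 95, 91, 86, 81, 78, 74, 72, 72, 71, 72, 73, 73, 74, 74, 74, 74, 74, 74, 74]
side x ang 0.07 from 54 [74, 73, 73, 73, 73, 73, 73, 73, 74, 76, 79, 81, 85, 89, 94, 96, 98, 100, 100, 100, 100, 98, 97, 95, 93, 91, 88, 86, 84, 81, 80, 79, 77, 76, 75, 74, 73, 72, 71, 71, 71, 71]
side y ang 0.015 from -75 [74, 74, 73, 73, 73, 73, 73, 72, 72, 72, 73, 75, 80, 86, 92, 98, 103, 106, 108, 108, 108, 106, 103, 100, 95, 90, 83, 76, 70, 67, 65, 64, 65, 67, 69, 70, 71, 72, 73, 73, 74, 74, 74, 74, 74]
top y ang -0.02 from -75 [36, 37, 38, 39, 39, 39, 39, 39, 39, 38, 38, 37, 38, 38, 38, 39, 39, 40, 41, 41, 42, 42, 42, 43, 44, 45, 47, 48, 48, 49, 49, 49, 50, 51, 53, 56, 59, 64, 71, 78, 89, 100, 112, 125, 138]
[ 431.20571228 -349.98869156  117.34190325] ([-0.0036, 0.069, 0.0895], [-8.44, -0.05, 9.0])
```

Request:
carry_out(delta_pos=[[-0.0036,0.069,0.03],[-0.0036,0.069,0.0895],[-0.0036,0.069,0.0895],[-0.0036,0.069,0.0895],[-0.0036,0.069,0.0895]], rot=[[-8.4,0,9],[-8.4,0,9],[-8.4,0,9],[-8.4,0,9],[-8.4,0,9]], claw=0.04)

```text
clock: 10.2
eef_pos: [436.6, -349.9, 117.3]
tcp_rot: [3.137, -0.733, 1.406]
contact_force: [0.0, -0.2, -0.0]
opening: 0.464
grasp_force: 0.0
```

```bash
python3 - <<'E'
from h import *
now()
g=np.r_[442.2,-286.7,46]; print(delta(*pose(g,-.172,42)))
E
```

```text
t 10.2 grasp [ 437.3 -345.9  112.8] phi -0.168 lean 42.0 F [ 0.  -0.2 -0. ] T [-0.31 -0.03 -0.02] open 39.6 grip 0.0 q [-0.95  0.69  1.62  0.5   1.41 -1.02]
([-0.0006, -0.0053, 0.0893], [-0.02, 0.02, 0.29])
```

Request:
carry_out(delta_pos=[[0,0,0],[0,0,0.025],[0,0,0.05],[0,0,0.07],[0,0,0.08],[0,0,0.087],[0,0,0.087],[0,0,0.087]], rot=[[0,0,0.1],[0,0,0.1],[0,0,0.1],[0,0,0.1],[0,0,0.1],[0,0,0.1],[0,0,0.1],[0,0,0.1]])

```text
clock: 11.2
eef_pos: [445.9, -291.3, 51.9]
tcp_rot: [3.141, -0.734, 1.402]
contact_force: [0.1, -0.7, 0.4]
opening: 0.465
grasp_force: 0.0
```

```bash
python3 - <<'E'
from h import *
now()
g=np.r_[442.2,-286.7,46]; print(delta(*pose(g,-.172,42)))
E
```

```text
t 11.2 grasp [ 446.6 -287.3   47.4] phi -0.1693 lean 42.1 F [ 0.1 -0.7  0.4] T [-0.36  0.08 -0.02] open 39.7 grip 0.0 q [-0.89  0.75  1.72  0.56  1.26 -1.06]
([-0.0011, -0.0044, 0.001], [-0.08, -0.06, 0.14])
```

Request:
carry_out(delta_pos=[[-0.001,-0.0044,0.001],[-0.001,-0.0044,0.001],[-0.001,-0.0044,0.001],[-0.001,-0.0044,0.001]], rot=[[0,0,0.1],[0,0,0.1],[0,0,0.1],[0,0,0.1]], claw=0.025)

```text
clock: 11.7
eef_pos: [441.4, -290.2, 50.2]
tcp_rot: [-3.14, -0.735, 1.399]
contact_force: [0.5, 0.0, -0.4]
opening: 0.293
grasp_force: 0.0
```

Request:
carry_out(delta_pos=[[0,0,0],[0,0,0],[0,0,0],[0,0,0],[0,0,0],[0,0,0]], rot=[[0,0,0],[0,0,0],[0,0,0],[0,0,0],[0,0,0],[0,0,0]], claw=0.0)

```text
clock: 12.45
eef_pos: [441.4, -290.2, 50.2]
tcp_rot: [-3.14, -0.735, 1.399]
contact_force: [0.3, -1.3, 2.6]
opening: 0.11
grasp_force: 39.9
```

```bash
python3 - <<'E'
from h import *
now()
p,M=cur(); z=(p+6*M[:,2])[2]
rows([((*car((490,-70),-.03),z),-.03)],[8])
E
```

```text
t 12.45 grasp [ 442.1 -286.2   45.8] phi -0.1706 lean 42.1 F [ 0.3 -1.3  2.6] T [-0.18 -0.02 -0.03] open 9.4 grip 39.9 q [-0.89  0.75  1.73  0.56  1.25 -1.06]
[[0.0156, 0.0023, 0.0141], [0.0311, 0.0047, 0.0281], [0.0467, 0.007, 0.0422], [0.0623, 0.0093, 0.0562], [0.0778, 0.0116, 0.0703], [0.0934, 0.014, 0.0843], [0.109, 0.0163, 0.0984], [0.1245, 0.0186, 0.1124]]
[[0.6, -0.1, -0.8], [1.3, -0.1, -1.5], [2.0, -0.1, -2.3], [2.6, -0.1, -3.0], [3.3, -0.1, -3.8], [4.0, -0.1, -4.5], [4.7, -0.1, -5.3], [5.4, -0.1, -6.0]]
```

Request:
carry_out(delta_pos=[[0.0156,0.0023,0.0141],[0.0311,0.0047,0.0281],[0.0467,0.007,0.0422],[0.0623,0.0093,0.0562],[0.0778,0.0116,0.0703],[0.0934,0.014,0.0843],[0.109,0.0163,0.0984],[0.1245,0.0186,0.1124]], rot=[[0.6,0,-0.8],[1.3,0,-1.5],[2,0,-2.3],[2.6,0,-3],[3.3,0,-3.8],[4,0,-4.5],[4.7,0,-5.3],[5.4,0,-6]])

```text
clock: 13.45
eef_pos: [488.4, -126.5, 50.2]
tcp_rot: [-3.14, -0.735, 1.542]
contact_force: [-0.6, -3.5, 4.3]
opening: 0.11
grasp_force: 40.5
```

Request:
carry_out(delta_pos=[[0,0,0],[0,0,0]], rot=[[0,0,0],[0,0,0]])

```text
clock: 13.7
eef_pos: [487.7, -127.0, 50.2]
tcp_rot: [-3.139, -0.736, 1.54]
contact_force: [0.8, 3.6, 3.1]
opening: 0.105
grasp_force: 39.6
```

```bash
python3 - <<'E'
from h import *
now()
rows([((*car((584,10),.05),45.8),.05)],[8])
E
```

```text
t 13.7 grasp [ 487.8 -123.    45.7] phi -0.0287 lean 42.2 F [0.8 3.6 3.1] T [ 0.43 -0.12 -0.03] open 9.0 grip 39.6 q [-0.62  0.7   1.86  0.66  1.15 -1.04]
[[0.0076, 0.0121, 0.0068], [0.0152, 0.0242, 0.0137], [0.0228, 0.0363, 0.0205], [0.0304, 0.0484, 0.0274], [0.038, 0.0606, 0.0342], [0.0456, 0.0727, 0.0411], [0.0532, 0.0848, 0.0479], [0.0608, 0.0969, 0.0548]]
[[0.3, -0.2, -0.5], [0.7, -0.2, -0.9], [1.0, -0.2, -1.3], [1.4, -0.2, -1.8], [1.8, -0.2, -2.2], [2.2, -0.2, -2.6], [2.6, -0.2, -3.0], [2.9, -0.2, -3.4]]
```

Request:
carry_out(delta_pos=[[0.0076,0.0121,0.0068],[0.0152,0.0242,0.0137],[0.0228,0.0363,0.0205],[0.0304,0.0484,0.0274],[0.038,0.0606,0.0342],[0.0456,0.0727,0.0411],[0.0532,0.0848,0.0479],[0.0608,0.0969,0.0548]], rot=[[0.3,0,-0.5],[0.7,0,-0.9],[1,-0.1,-1.3],[1.4,-0.1,-1.8],[1.8,-0.2,-2.2],[2.2,-0.2,-2.6],[2.6,-0.2,-3],[2.9,-0.2,-3.4]])

```text
clock: 14.7
eef_pos: [587.0, -49.7, 50.2]
tcp_rot: [3.142, -0.731, 1.62]
contact_force: [-4.0, -4.1, 8.0]
opening: 0.105
grasp_force: 40.6
```

Request:
carry_out(delta_pos=[[0,0,0],[0,0,0]], rot=[[0,0,0],[0,0,0]])

```text
clock: 14.95
eef_pos: [587.7, -49.4, 50.2]
tcp_rot: [3.139, -0.732, 1.619]
contact_force: [2.5, 1.1, 2.8]
opening: 0.113
grasp_force: 39.7
```

```bash
python3 - <<'E'
from h import *
now()
cv2.imwrite("pics/side5.png",r.grab_frame("side"))
s=cv2.imread("pics/side5.png")
for k,v in box((584,10),.05,130,90).items():
    try: print("  ",k,edge("side",s,20,*v,w=9))
    except Exception: print(k,"x")
rows([((*car((579.4,105),.05),45.8),.05)],[8])
E
```

```text
t 14.95 grasp [587.5 -45.4  45.8] phi 0.0469 lean 41.9 F [2.5 1.1 2.8] T [ 0.41 -0.31 -0.42] open 9.6 grip 39.7 q [-0.41  0.75  1.71  0.71  1.16 -0.92]
   +y (1.26, 0.0377, 46)
   -y (-4.94, 0.027, 47)
   +x (-0.43, 0.2188, 37)
   -x (1.49, 0.0508, 40)
[[0.009, -0.0001, 0.0081], [0.018, -0.0002, 0.0161], [0.027, -0.0003, 0.0242], [0.036, -0.0004, 0.0323], [0.045, -0.0005, 0.0403], [0.0539, -0.0005, 0.0484], [0.0629, -0.0006, 0.0565], [0.0719, -0.0007, 0.0645]]
[[0.1, 0.1, 0.0], [0.1, 0.1, 0.0], [0.1, 0.1, 0.0], [0.1, 0.1, -0.0], [0.1, 0.1, -0.0], [0.2, 0.1, -0.0], [0.2, 0.1, -0.1], [0.2, 0.1, -0.1]]
```

Request:
carry_out(delta_pos=[[0.009,0,0.0081],[0.018,0,0.0161],[0.027,0,0.0242],[0.036,0,0.0323],[0.045,0,0.0403],[0.0539,0,0.0484],[0.0629,-0.0005,0.0565],[0.0719,-0.0007,0.0645]], rot=[[0,0,0],[0,0,0],[0.1,0,0],[0.1,0,0],[0.1,0,0],[0.2,0,0],[0.2,0,0],[0.2,0.1,0]])

```text
clock: 16.0
eef_pos: [582.1, 46.5, 50.2]
tcp_rot: [-3.141, -0.732, 1.62]
contact_force: [0.4, -3.9, 6.2]
opening: 0.109
grasp_force: 40.6
```

Request:
carry_out(delta_pos=[[0,0,0],[0,0,0]], rot=[[0,0,0],[0,0,0]])

```text
clock: 16.25
eef_pos: [581.6, 47.4, 50.2]
tcp_rot: [-3.139, -0.734, 1.62]
contact_force: [-0.5, 3.1, 4.7]
opening: 0.106
grasp_force: 39.7
```

```bash
cat > chk.py <<'E'
from h import *
import sys
now()
s=r.grab_frame("side"); cv2.imwrite("pics/side%s.png"%sys.argv[1],s)
for nm,c,m in(("plate front",65,12),):
    # visible: +x (front) edge top & front part of side edges, z=20 plane, side frame
    phi=.05; x=np.array([-np.sin(phi),np.cos(phi)]);y=np.array([-np.cos(phi),-np.sin(phi)]); o=np.array([580.,112.])
    P=lambda a,b:o+a*x+b*y
    for k,(p,q) in {"+y":(P(20,45),P(60,45)),"-y":(P(35,-45),P(60,-45)),"+x":(P(65,-38),P(65,38))}.items():
        try: print(k,edge("side",s,20,p,q,w=9))
        except Exception: print(k,"x")
E
python3 chk.py 6
```

```text
t 16.25 grasp [581.4  51.4  45.8] phi 0.0509 lean 42.0 F [-0.5  3.1  4.7] T [ 0.48 -0.1  -0.06] open 9.1 grip 39.7 q [-0.27  0.72  1.8   0.81  1.07 -0.89]
+y (2.38, 0.0238, 60)
-y (-0.28, -0.0259, 60)
+x (2.58, 0.0048, 55)
```

Request:
carry_out(delta_pos=[[0.0015,0,0.0013],[0.003,0,0.0027],[0.0037,0,0.0033],[0.0045,0,0.004],[0.0045,0,0.004]], rot=[[0,0,0],[0,0,0],[0,0,0],[0,0,0],[0,0,0]], grip_force=25)

```text
clock: 16.92
eef_pos: [582.2, 52.2, 50.2]
tcp_rot: [-3.141, -0.732, 1.62]
contact_force: [0.6, -4.8, 6.3]
opening: 0.11
grasp_force: 40.6
```

Request:
carry_out(delta_pos=[[0.0007,0,0.0007],[0.0007,0,0.0007]], rot=[[0,0,0],[0,0,0]])

```text
clock: 17.18
eef_pos: [582.2, 53.2, 50.2]
tcp_rot: [-3.141, -0.732, 1.62]
contact_force: [-0.2, -4.2, 5.3]
opening: 0.11
grasp_force: 40.7
```

Request:
carry_out(delta_pos=[[0.0007,0,0.0007],[0.0007,0,0.0007]], rot=[[0,0,0],[0,0,0]])

```text
clock: 17.42
eef_pos: [582.2, 54.1, 50.2]
tcp_rot: [-3.141, -0.732, 1.621]
contact_force: [-0.4, -6.1, 7.3]
opening: 0.105
grasp_force: 40.8
```

Request:
carry_out(delta_pos=[[0.0007,0,0.0007],[0.0007,0,0.0007]], rot=[[0,0,0],[0,0,0]], claw=0.0, grip_force=25)

```text
clock: 17.68
eef_pos: [582.2, 55.1, 50.2]
tcp_rot: [-3.141, -0.732, 1.621]
contact_force: [0.7, -4.9, 7.1]
opening: 0.105
grasp_force: 40.9
```

Request:
carry_out(delta_pos=[[0.0007,0,0.0007],[0.0007,0,0.0007]], rot=[[0,0,0],[0,0,0]])

```text
clock: 17.92
eef_pos: [582.2, 56.0, 50.2]
tcp_rot: [-3.141, -0.732, 1.621]
contact_force: [-0.1, -5.4, 7.1]
opening: 0.113
grasp_force: 41.0
```

```bash
python3 chk.py 7
```

```text
t 17.93 grasp [582.   60.   45.7] phi 0.0498 lean 41.9 F [-0.1 -5.4  7.1] T [-0.04  0.07 -0.02] open 9.6 grip 41.0 q [-0.26  0.72  1.8   0.82  1.06 -0.88]
+y (1.62, 0.0164, 60)
-y (-1.37, 0.0114, 59)
+x (-1.61, -0.0084, 52)
```

Request:
carry_out(delta_pos=[[0.0007,0,0.0007],[0.0014,0,0.0013],[0.0014,0,0.0013]], rot=[[0,0,0],[0,0,0],[0,0,0]])

```text
clock: 18.35
eef_pos: [582.2, 57.7, 50.2]
tcp_rot: [3.141, -0.731, 1.621]
contact_force: [-0.7, -6.9, 7.9]
opening: 0.106
grasp_force: 41.1
```

Request:
carry_out(delta_pos=[[0.0007,0,0.0007],[0.0007,0,0.0007]], rot=[[0,0,0],[0,0,0]])

```text
clock: 18.6
eef_pos: [582.2, 57.8, 50.2]
tcp_rot: [3.141, -0.73, 1.621]
contact_force: [-3.2, -14.6, 11.9]
opening: 0.108
grasp_force: 42.2
```

Request:
carry_out(delta_pos=[[0.0007,0,0.0007],[0.0007,0,0.0007]], rot=[[0,0,0],[0,0,0]])

```text
clock: 18.85
eef_pos: [582.2, 57.8, 50.2]
tcp_rot: [3.14, -0.729, 1.622]
contact_force: [-4.8, -21.1, 15.4]
opening: 0.103
grasp_force: 43.2
```

Request:
carry_out(delta_pos=[[-0.0007,0,-0.0007],[-0.0007,0.001,-0.0007],[-0.0007,0.002,-0.0007],[-0.0007,0.002,-0.0007]], rot=[[0,0,0],[0,0,0],[0,0,0],[0,0,0]])

```text
clock: 19.35
eef_pos: [582.3, 57.8, 50.2]
tcp_rot: [-3.139, -0.731, 1.621]
contact_force: [-11.0, -19.6, 16.7]
opening: 0.104
grasp_force: 43.2
```

```bash
python3 chk.py 8
```

```text
t 19.35 grasp [582.1  61.8  45.7] phi 0.0518 lean 41.9 F [-11.  -19.6  16.7] T [-0.65  1.17  1.08] open 8.9 grip 43.2 q [-0.26  0.72  1.8   0.81  1.06 -0.88]
+y (1.74, 0.0373, 48)
-y (-1.27, 0.0216, 60)
+x (-1.83, -0.0088, 48)
```

Request:
carry_out(delta_pos=[[0,0.001,0],[0,0.001,0]], rot=[[0,0,0],[0,0,0]])

```text
clock: 19.65
eef_pos: [582.5, 57.8, 50.2]
tcp_rot: [-3.137, -0.731, 1.621]
contact_force: [-13.5, -21.2, 18.5]
opening: 0.109
grasp_force: 43.6
```

Request:
carry_out(delta_pos=[[0,0.001,0],[0,0.001,0]], rot=[[0,0,0],[0,0,0]])

```text
clock: 19.9
eef_pos: [582.8, 57.8, 50.2]
tcp_rot: [-3.136, -0.731, 1.621]
contact_force: [-16.2, -24.4, 21.9]
opening: 0.112
grasp_force: 44.0
```

```bash
python3 chk.py 9
```

```text
t 19.9 grasp [582.6  61.8  45.7] phi 0.0537 lean 41.9 F [-16.2 -24.4  21.9] T [-0.74  1.91  1.82] open 9.5 grip 44.0 q [-0.26  0.72  1.8   0.81  1.07 -0.88]
+y (1.46, -0.0081, 60)
-y (-1.41, 0.0548, 60)
+x (-1.79, -0.0051, 44)
```

Request:
carry_out(delta_pos=[[-0.0011,0,-0.001],[-0.0022,0,-0.002],[-0.0022,0,-0.002]], rot=[[0,0,0],[0,0,0],[0,0,0]])

```text
clock: 20.32
eef_pos: [583.7, 57.3, 50.2]
tcp_rot: [-3.136, -0.734, 1.62]
contact_force: [-6.9, -2.3, 11.2]
opening: 0.106
grasp_force: 40.9
```

```bash
python3 chk.py 10
```

```text
t 20.32 grasp [583.5  61.3  45.7] phi 0.0527 lean 42.1 F [-6.9 -2.3 11.2] T [0.56 0.77 0.9 ] open 9.1 grip 40.9 q [-0.26  0.72  1.8   0.81  1.07 -0.88]
+y (0.44, -0.0187, 60)
-y (-2.17, -0.021, 60)
+x (-1.39, -0.019, 53)
```

Request:
carry_out(delta_pos=[[-0.0003,0.001,-0.001],[-0.0003,0.001,-0.001]], rot=[[0,0,0],[0,0,0]])

```text
clock: 20.62
eef_pos: [585.8, 56.4, 50.2]
tcp_rot: [-3.138, -0.733, 1.62]
contact_force: [-3.6, -0.6, 4.9]
opening: 0.111
grasp_force: 40.1
```

Request:
carry_out(delta_pos=[[0,0.001,0],[0,0.001,0]], rot=[[0,0,0],[0,0,0]])

```text
clock: 20.88
eef_pos: [587.4, 56.6, 50.2]
tcp_rot: [-3.139, -0.733, 1.62]
contact_force: [-3.7, -1.6, 4.1]
opening: 0.109
grasp_force: 40.1
```

Request:
carry_out(delta_pos=[[0,0.001,0],[0,0.001,0]], rot=[[0,0,0],[0,0,0]])

```text
clock: 21.12
eef_pos: [587.5, 56.7, 50.2]
tcp_rot: [-3.137, -0.733, 1.62]
contact_force: [-7.9, -3.9, 5.3]
opening: 0.111
grasp_force: 40.6
```

```bash
python3 chk.py 11
```

```text
t 21.12 grasp [587.3  60.7  45.8] phi 0.0521 lean 42.0 F [-7.9 -3.9  5.3] T [-0.08  0.84  0.96] open 9.5 grip 40.6 q [-0.26  0.72  1.79  0.81  1.07 -0.87]
+y (-3.29, 0.0301, 60)
-y (-5.13, -0.0124, 60)
+x (-1.82, -0.0079, 49)
```

Request:
carry_out(delta_pos=[[0.0011,0,0.001],[0.0018,0,0.0016],[0.0018,0,0.0016]], rot=[[0,0,0],[0,0,0],[0,0,0]])

```text
clock: 21.55
eef_pos: [587.4, 57.9, 50.2]
tcp_rot: [-3.138, -0.731, 1.62]
contact_force: [-10.6, -12.6, 9.6]
opening: 0.106
grasp_force: 41.7
```

```bash
python3 chk.py 12
```

```text
t 21.55 grasp [587.1  61.9  45.8] phi 0.0519 lean 41.9 F [-10.6 -12.6   9.6] T [-0.67  1.19  1.16] open 9.1 grip 41.7 q [-0.25  0.72  1.79  0.81  1.07 -0.87]
+y (-3.45, 0.0101, 60)
-y (-5.73, -0.0047, 60)
+x (-1.54, -0.0111, 59)
```

Request:
carry_out(delta_pos=[[-0.0002,-0.0005,-0.0002],[-0.0002,-0.0005,-0.0002],[-0.0002,-0.0005,-0.0002],[-0.0002,-0.0005,-0.0002],[-0.0002,-0.0005,-0.0002]], rot=[[0,0,0],[0,0,0],[0,0,0],[0,0,0],[0,0,0]], claw=0.03)

```text
clock: 22.22
eef_pos: [588.0, 59.1, 50.4]
tcp_rot: [-3.14, -0.733, 1.62]
contact_force: [-0.6, -0.5, 0.3]
opening: 0.35
grasp_force: 0.0
```

```bash
python3 chk.py 13
```

```text
t 22.23 grasp [587.8  63.1  46. ] phi 0.0508 lean 42.0 F [-0.6 -0.5  0.3] T [-0.36 -0.06  0.02] open 29.9 grip 0.0 q [-0.25  0.72  1.79  0.82  1.07 -0.87]
+y (-3.58, 0.0085, 60)
-y (-5.75, -0.0028, 60)
+x (-1.75, -0.0098, 51)
```

```bash
python3 - <<'E'
from h import *
p,M=cur()
for w in((588+5,-15,132),(367,-410,190)): print((M.T@(np.array(w)-p)/1000).round(3))
E
```

```text
[-0.001  0.001 -0.11 ]
[-0.247 -0.245 -0.409]
```

Request:
carry_out(delta_pos=[[0,0,-0.015],[0,0,-0.04],[0,0,-0.075],[0,0,-0.11],[-0.03,-0.04,-0.15],[-0.06,-0.07,-0.19],[-0.09,-0.1,-0.23],[-0.12,-0.13,-0.27]], rot=[[0,0,0],[0,0,0],[0,0,0],[0,0,0],[0,0,0],[0,0,0],[0,0,0],[0,0,0]])

```text
clock: 23.28
eef_pos: [470.8, -219.4, 172.2]
tcp_rot: [-3.14, -0.732, 1.62]
contact_force: [0.8, 0.2, 0.1]
opening: 0.351
grasp_force: 0.0
```

Request:
carry_out(delta_pos=[[-0.03,-0.03,-0.04],[-0.06,-0.06,-0.07],[-0.09,-0.09,-0.1],[-0.127,-0.115,-0.139],[-0.127,-0.115,-0.139],[-0.127,-0.115,-0.139]], rot=[[0,0,0],[0,0,0],[0,0,0],[0,0,0],[0,0,0],[0,0,0]])

```text
clock: 24.02
eef_pos: [366.3, -410.3, 189.9]
tcp_rot: [-3.139, -0.733, 1.619]
contact_force: [-0.6, 0.9, 0.4]
opening: 0.35
grasp_force: 0.0
```

```bash
python3 chk.py 14; python3 - <<'E'
from h import *
t=r.grab_frame("top"); cv2.imwrite("pics/top14.png",t); s=cv2.imread("pics/side14.png")
phi=.05; x=np.array([-np.sin(phi),np.cos(phi)]);y=np.array([-np.cos(phi),-np.sin(phi)])
for n,im,o in(("top",t,np.array([582.,112.])),("side",s,np.array([584.5,115.]))):
    P=lambda a,b:o+a*x+b*y
    for k,z,p,q in(("carrier +y",20,P(-55,45),P(60,45)),("carrier -x",20,P(-65,15),P(-65,40)),("carrier +x",20,P(65,-35),P(65,38)),("carrier -y",20,P(35,-45),P(60,-45)),("bar outer end",24,P(79,-50),P(79,38)),("bar outer side",24,P(-15,-59),P(55,-59))):
        try: print(n,k,edge(n,im,z,p,q,w=8))
        except Exception: print(n,k,"x")
A=rect("top",t,20,505,675,20,210,2.1);B=rect("side",s,20,505,675,20,210,2.1); C=cv2.resize(t[100:250,200:500],(798,399)) 
cv2.imwrite("pics/v14.png",np.vstack([np.hstack([A,B]),cv2.resize(t[120:250,220:520],(A.shape[1]*2,235))])[:600,:800])
E
```

```text
t 24.02 grasp [ 366.1 -406.3  185.4] phi 0.0495 lean 42.0 F [-0.6  0.9  0.4] T [-0.35  0.04  0.  ] open 29.9 grip 0.0 q [-1.03  0.65  1.49  0.32  1.66 -1.16]
+y (-3.27, 0.0385, 50)
-y (-5.72, 0.0, 60)
+x (-1.51, -0.014, 60)
top carrier +y (1.54, 0.0048, 42)
top carrier -x (1.47, 0.0388, 60)
top carrier +x (-0.45, 0.0739, 56)
top carrier -y (-5.09, 0.0656, 34)
top bar outer end (1.02, 0.0085, 49)
top bar outer side (-4.57, -0.0077, 7)
side carrier +y (1.43, -0.0124, 40)
side carrier -x (0.65, 6.2146, 37)
side carrier +x (0.91, 0.0057, 50)
side carrier -y (-1.11, 0.012, 60)
side bar outer end (-1.35, -0.0196, 53)
side bar outer side (-0.52, 0.0335, 45)
```

View pics/v14.png

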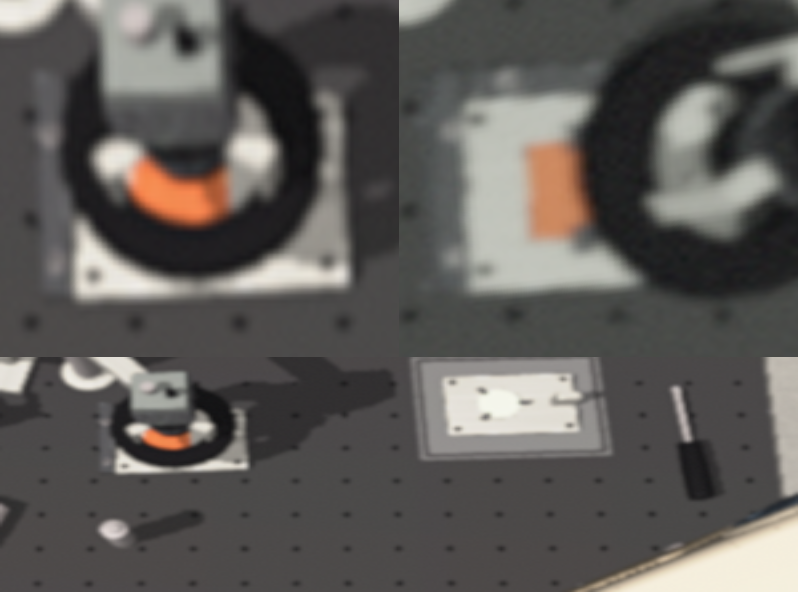

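The new carrier is in the L: the orange specimen is under the ring at (175,190) left and (560,190) right, and the plate meets both bars. The done carrier is centred on the film, and the post and driver are undisturbed. To make it properly square I'll nudge the rib end with closed fingers.

```bash
python3 - <<'E'
from h import *
o=np.array([585,115.3]); 
def P(l,z): return pose(np.r_[car(o,.05,l),z],.05,42)
p,M=cur(); B=P(-100,44); B1=(B[0]-100*B[1][:,2],B[1])
print(B[0],delta(*B1),delta(*B,at=B1))
E
```

```text
[590.19857248  11.41520776  48.45886895] ([0.2093, 0.2447, 0.2783], [-0.12, -0.03, -0.01]) ([-0.0, -0.0, 0.1], [0.0, 0.0, 0.0])
```

Request:
carry_out(delta_pos=[[0.026,0.03,0.035],[0.052,0.061,0.07],[0.078,0.091,0.104],[0.105,0.122,0.139],[0.131,0.153,0.174],[0.157,0.184,0.209],[0.183,0.214,0.243],[0.209,0.2447,0.278]], rot=[[0,0,0],[0,0,0],[0,0,0],[0,0,0],[0,0,0],[0,0,0],[0,0,0],[0,0,0]], claw=0.0)

```text
clock: 25.12
eef_pos: [594.1, -54.0, 122.5]
tcp_rot: [-3.139, -0.733, 1.622]
contact_force: [0.1, -0.4, 0.6]
opening: 0.003
grasp_force: 0.0
```

Request:
carry_out(delta_pos=[[0,0,0.02],[0,0,0.05],[0,0,0.075],[0,0,0.085],[0,0,0.085]], rot=[[0,0,0],[0,0,0],[0,0,0],[0,0,0],[0,0,0]])

```text
clock: 25.75
eef_pos: [590.0, 0.3, 59.0]
tcp_rot: [-3.138, -0.733, 1.62]
contact_force: [0.2, -0.7, 0.4]
opening: -0.002
grasp_force: 0.0
```

```bash
python3 - <<'E'
from h import *
now(); print(r.tips_ahead)
o=np.array([585,115.3]); print(delta(*pose(np.r_[car(o,.05,-96),44],.05,42)))
E
```

```text
t 25.75 grasp [589.8   4.3  54.6] phi 0.0515 lean 42.0 F [ 0.2 -0.7  0.4] T [-0.28 -0.   -0.02] open -0.2 grip 0.0 q [-0.34  0.73  1.75  0.75  1.13 -0.88]
25.0
([0.0041, 0.0008, 0.0179], [-0.17, -0.02, -0.03])
```

Request:
carry_out(delta_pos=[[0.001,0.0005,0.009],[0.003,0.0008,0.015],[0.003,0.0008,0.016],[0.003,0.0008,0.016]], rot=[[-0.1,0,0],[-0.1,0,0],[-0.1,0,0],[-0.1,0,0]])

```text
clock: 26.25
eef_pos: [590.8, 12.9, 49.4]
tcp_rot: [-3.141, -0.733, 1.62]
contact_force: [0.3, 0.3, -0.5]
opening: 0.001
grasp_force: 0.0
```

Request:
carry_out(delta_pos=[[0.0015,0,0.0013],[0.003,0,0.0026],[0.003,0,0.0026]], rot=[[0,0,0],[0,0,0],[0,0,0]])

```text
clock: 26.62
eef_pos: [590.6, 17.1, 49.5]
tcp_rot: [-3.141, -0.733, 1.62]
contact_force: [-0.3, -0.5, -0.1]
opening: -0.001
grasp_force: 0.0
```

Request:
carry_out(delta_pos=[[0.0007,0,0.0007],[0.0015,0,0.0013],[0.0015,0,0.0013]], rot=[[0,0,0],[0,0,0],[0,0,0]])

```text
clock: 27.0
eef_pos: [590.4, 19.0, 49.4]
tcp_rot: [-3.141, -0.733, 1.62]
contact_force: [0.2, -0.4, 0.3]
opening: 0.002
grasp_force: 0.0
```

Request:
carry_out(delta_pos=[[0.0007,0,0.0007],[0.0015,0,0.0013],[0.0015,0,0.0013]], rot=[[0,0,0],[0,0,0],[0,0,0]])

```text
clock: 27.38
eef_pos: [590.3, 20.9, 49.5]
tcp_rot: [-3.141, -0.733, 1.62]
contact_force: [-0.2, -0.8, 0.4]
opening: 0.004
grasp_force: 0.0
```

Request:
carry_out(delta_pos=[[0.0015,0,0.0013],[0.003,0,0.0026],[0.003,0,0.0026]], rot=[[0,0,0],[0,0,0],[0,0,0]])

```text
clock: 27.75
eef_pos: [590.1, 25.0, 49.6]
tcp_rot: [-3.141, -0.733, 1.62]
contact_force: [0.4, 0.5, 0.3]
opening: -0.005
grasp_force: 0.0
```

Request:
carry_out(delta_pos=[[0.0007,0,0.0007],[0.0011,0,0.001],[0.0011,0,0.001]], rot=[[0,0,0],[0,0,0],[0,0,0]])

```text
clock: 28.12
eef_pos: [590.1, 26.4, 49.6]
tcp_rot: [-3.141, -0.733, 1.62]
contact_force: [0.2, 1.3, -0.6]
opening: -0.004
grasp_force: 0.0
```

Request:
carry_out(delta_pos=[[0.0007,0,0.0007],[0.0011,0,0.001],[0.0011,0,0.001]], rot=[[0,0,0],[0,0,0],[0,0,0]])

```text
clock: 28.5
eef_pos: [590.0, 27.9, 49.6]
tcp_rot: [-3.141, -0.733, 1.62]
contact_force: [-0.4, -1.0, 0.4]
opening: 0.001
grasp_force: 0.0
```

Request:
carry_out(delta_pos=[[0.0007,0,0.0007],[0.0011,0,0.001],[0.0011,0,0.001]], rot=[[0,0,0],[0,0,0],[0,0,0]])

```text
clock: 28.88
eef_pos: [590.1, 28.5, 49.5]
tcp_rot: [3.141, -0.732, 1.621]
contact_force: [-0.8, -6.3, 1.9]
opening: 0.003
grasp_force: 2.8
```

Contact. I'll press a little more.

Request:
carry_out(delta_pos=[[0.0007,0,0.0007],[0.0011,0,0.001],[0.0011,0,0.001]], rot=[[0,0,0],[0,0,0],[0,0,0]])

```text
clock: 29.25
eef_pos: [590.1, 28.8, 49.5]
tcp_rot: [3.14, -0.73, 1.621]
contact_force: [-3.6, -14.3, 5.6]
opening: 0.0
grasp_force: 7.0
```

Request:
carry_out(delta_pos=[[0.0007,0,0.0007],[0.0007,0,0.0007]], rot=[[0,0,0],[0,0,0]])

```text
clock: 29.5
eef_pos: [590.2, 28.9, 49.5]
tcp_rot: [3.14, -0.729, 1.622]
contact_force: [-5.4, -19.2, 7.0]
opening: 0.004
grasp_force: 9.9
```

```bash
python3 -c "
from h import *
now()"
```

```text
t 29.5 grasp [590.   32.9  45. ] phi 0.0496 lean 41.8 F [ -5.4 -19.2   7. ] T [-1.9   0.67  0.77] open 0.3 grip 9.9 q [-0.3   0.73  1.77  0.79  1.09 -0.88]
```

Request:
carry_out(delta_pos=[[-0.003,0,-0.003],[-0.009,0,-0.008],[-0.009,0,-0.03],[-0.009,0,-0.07],[-0.04,-0.03,-0.11],[-0.07,-0.06,-0.15],[-0.1,-0.1,-0.19],[-0.13,-0.14,-0.22]], rot=[[0,0,0],[0,0,0],[0,0,0],[0,0,0],[0,0,0],[0,0,0],[0,0,0],[0,0,0]])

```text
clock: 30.5
eef_pos: [461.3, -221.4, 127.6]
tcp_rot: [3.14, -0.731, 1.621]
contact_force: [-0.4, -0.9, 0.3]
opening: -0.003
grasp_force: 0.0
```

Request:
carry_out(delta_pos=[[-0.03,-0.03,-0.04],[-0.06,-0.06,-0.07],[-0.09,-0.09,-0.1],[-0.1,-0.105,-0.139],[-0.1,-0.105,-0.139],[-0.1,-0.105,-0.139]], rot=[[0,0,0],[0,0,0],[0,0,0],[0,0,0],[0,0,0],[0,0,0]])

```text
clock: 31.25
eef_pos: [365.4, -390.9, 162.8]
tcp_rot: [-3.141, -0.733, 1.619]
contact_force: [0.3, 0.9, -0.3]
opening: -0.0
grasp_force: 0.0
```

```bash
python3 - <<'E'
from h import *
now()
t=r.grab_frame("top"); s=r.grab_frame("side"); cv2.imwrite("pics/topF.png",t); cv2.imwrite("pics/sideF.png",s)
phi=.05; x=np.array([-np.sin(phi),np.cos(phi)]);y=np.array([-np.cos(phi),-np.sin(phi)])
for n,im,o in(("top",t,np.array([582.,112.])),("side",s,np.array([584.5,115.]))):
    P=lambda a,b:o+a*x+b*y
    for k,z,p,q in(("carrier +y",20,P(-55,45),P(60,45)),("carrier -x",20,P(-65,15),P(-65,40)),("carrier +x",20,P(65,-35),P(65,38)),("carrier -y",20,P(35,-45),P(60,-45)),("bar outer end",24,P(79,-50),P(79,38))):
        try: print(n,k,edge(n,im,z,p,q,w=8))
        except Exception: print(n,k,"x")
for k,v in box((638,-220.5),.03,130,90).items(): print("parked",k,edge("top",t,20,*v,w=9))
d=cv2.absdiff(t,cv2.imread("pics/top14.png")).max(2); d[260:]=0; ys,xs=np.where(d>60); print("changed",len(xs),xs.min() if len(xs) else 0,ys.min() if len(xs) else 0,xs.max() if len(xs) else 0,ys.max() if len(xs) else 0)
E
```

```text
t 31.25 grasp [ 365.2 -386.9  158.4] phi 0.0488 lean 42.0 F [ 0.3  0.9 -0.3] T [-0.39 -0.08 -0.01] open -0.0 grip 0.0 q [-1.02  0.66  1.55  0.33  1.59 -1.17]
top carrier +y (1.52, 0.0047, 42)
top carrier -x (1.52, 0.0245, 60)
top carrier +x (-0.51, 0.0767, 56)
top carrier -y (-5.44, 0.0182, 31)
top bar outer end (0.89, 0.0036, 49)
side carrier +y (1.4, -0.0117, 41)
side carrier -x (0.86, 6.2285, 37)
side carrier +x (0.77, 0.0069, 48)
side carrier -y (-1.12, 0.0129, 60)
side bar outer end (-0.01, -0.036, 44)
parked +y (0.29, 0.008, 59)
parked -y (-0.3, 0.015, 46)
parked +x (-1.48, 0.0288, 58)
parked -x (-1.53, 0.0173, 45)
changed 1209 415 155 598 259
```

```bash
python3 -c "
from rig import r
print(r.sign_off())"
```

```text
the job is handed in; nothing more can be done
None
```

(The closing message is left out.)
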